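# Free the seized latch and stow the reagent bottles

## Robot

A 6-joint arm with a two-finger parallel gripper is mounted at the origin on a cart in front of the work surface, level with it; the furniture and walls round the work are solid. World frame = base frame: x ahead of the robot, y to its left, z up, the work surface at z = 0. Lengths are in mm, angles in rad, forces in N, time in s.
With the tool pointing down it reaches from about 350 to 875 mm from the base axis. Payload 4.2 kg.
Tool frame: the origin (TCP) lies on the mounting face of the last link; the fingertips stand 173 mm ahead of it and the grasp point (between the pads) lies grip_point_offset ahead of it (grip_point_offset is the distance from the TCP to the grasp point, in mm); z points along the fingers, y is the line along which they close (so a half turn about z gives the same grasp; the last joint's range is limited). The gripper opens to 85 mm and grips with 20 to 120 N. Pads are 22 mm wide; open, the fingers measure 114 mm over their backs; the gripper's body (76 mm by 85 mm) begins 54 mm behind the grasp point. The pads swing forward as they close: fully open they stand 13 mm farther back than shut.
Start: joints at [-0.885, 0.385, 0.008, 0, -1.194, -0.259], TCP at [258.738, -568.907, 404.712] pointing down, gripper open.
Joint ranges: [-3.14, 3.14], [-1.21, 2.06], [-1.07, 1.41], [-3.16, 2.05], [-2.99, -0.16], [-3.1, 3.1]. Speed limits (rad/s): [2.79, 2.79, 3.14, 3.14, 3.14, 3.14].

## Interface

Orientations are given as a unit quaternion [x, y, z, w].
In Python, from bench import read_state, get_image, job_done, recognise, place_of, grip_point_offset gives the robot as it stands. The module is installed in compiled form; this text tells all that it offers.
- The arm moves only by the tool carry_out, never from a script. Its arguments are lists of equal length, an entry for each row: "slide": the shift along the tool's x, y, z in m, a list of three; "roll": the turn about the tool's z in degrees; "claw": the finger opening in m, from 0 to 0.0854. A call has 1 to 8 rows; each row is the pose to reach, as a shift and turn from the pose commanded when the call began, along the tool's axes at that moment; what a row does not reach only later rows make up. A row lasts 1/8 s, in which the tool goes at most 62.5 mm and 10.7 degrees, less where a joint would pass 70% of its speed; a pose out of reach is approached as far as the arm can. A call with a gripper value outside its range is refused whole. The fingers move at their own pace and stop on an object; the grip force is fixed at half the most. Time passes only in rows, so rows that repeat a pose let the fingers close. It gives the time, the measured TCP pose, the force, the opening and the grip force at its end, in the units of the state.
- read_state(): the state, without advancing time (a new reading comes with each control period).
- get_image(name): name is "scene" or "top"; returns a dict with "img" (480x640x3 uint8, red, green, blue), "z_map" (480x640 float32, mm along the optical axis (not along the pixel's ray), 0 where there is no reading), "mtx" (3x3 intrinsics, pixels), "world_from_camera" (4x4, takes a point from camera to world coordinates). Camera axes: x right, y up, looking along -z (the intrinsics and any distortion apply to the point x, -y, -z); pixel columns grow to the right and rows downward; lengths in mm; the calibration is good to about 2 mm. A picture is of the moment at which its call begins.
- job_done(): hands the job in; it is judged then, once.
Trained networks look in a picture, given as the dict that the camera call returned (one of the last four; its "shot" number tells which), for a name from the list of things; names that differ only in an ending like _2 or _b are one class to them, and where a whole thing is asked for, a point or a joint stands for the part that bears it (a point fixed in the world has none). Each returns a list of dicts, best first, with "conf" (0 to 1); they miss things now and then, are a little off and sometimes report something else, mostly with a low value. They report only what shows in the picture. A call takes as long as a camera call. They do not tell look-alikes from the thing itself.
- recognise(picture, thing): "at" ([column, row] in pixels, amid what is visible of it).
- place_of(picture, thing): "at" ([column, row] in pixels: a listed point, or the origin of a listed thing).
The state is a dict: "clock": time; "joints": joint angles; "joint_vel": joint speeds; "joint_efforts": joint torques, N m; "position": TCP position; "ee_rot": TCP orientation; "contact_force": force on the tool from outside, world axes, zero at the start; "wrist_torque": the same for the moment, N m; "gripper_width": finger opening in mm; "grasp_force": force on a finger pad.
Only numpy, scipy, OpenCV 4.12 (cv2) and the standard library are available. Lean on these libraries where they do the work, as an engineer would, in place of code of your own. Each camera call takes 0.05 s, during which the arm holds its last target. There are 200 camera calls.

## Task

First lift the computer mouse, which lies in the way of the drawer of the small steel bottle store, and put it down on the worktop well out of the drawer's way. The latch knob on the post is seized: rock it to and fro, hard against the jam each way, until it breaks free, and turn it about a quarter turn anticlockwise so that its arm is clear; then pull the drawer out by its black pull, stand all the small reagent bottles that are there upright in the drawer's bays, one to a bay, and push the drawer fully home. Finally turn the latch arm back across the drawer front, and leave the white bottle, the calculator and the marker where they are.

Things in the scene. Friction and masses are not known exactly. Their poses are not given: they have to be found in the camera images.
- store: Small grey sheet-steel bottle store, fixed: a hood 200 mm long (its x), 100 mm wide (y), 110 mm high, open at the mouth, which faces its -x (roughly to the robot's left). Origin: centre of its underside on the worktop, z up; mouth at x = -100 mm. A latch post stands by the drawer's path, axis at x = -145, y = -76 mm. Place and yaw vary.
- mouth (a point): Middle of the mouth's sill at worktop height; axes as the store's. The drawer comes out along -x from here: with its pull its way takes in 235 mm along -x and 40 mm to either side. The hood's roof, underside 105 mm up, ends here. A printer 260 mm high stands behind, its front at about world x = 0.63.
- drawer (a joint): How far the drawer is out, m: 0 home, 0.185 fully out (stop), along the store's -x; friction about 1.5 N. Drawer 186 mm long, 74 mm wide, walls 38 mm above the worktop, three bays in a row, each 56 mm (x) by 66 mm, with partitions 32 mm above the worktop; dark front panel 80 mm wide, 62 mm high. Latched, it comes out only about 20 mm.
- pull (a point): Grip point on the drawer's pull: a black upright fin on the front panel, 12 mm thick (store's y), standing 44 mm out from the panel (x), 31 to 61 mm above the worktop. The point is on the fin's middle plane, 50 mm up, 24 mm out from the panel, 10 mm to the +y side of the drawer's middle. Axes as the store's. Pinch from above across the 12 mm.
- bay_front (a point): Centre of the floor of the bay next to the front panel, 13 mm above the worktop; moves with the drawer; axes as the store's.
- bay_mid (a point): Centre of the floor of the middle bay, 60.7 mm behind the front bay's; likewise.
- bay_back (a point): Centre of the floor of the rear bay, 60.7 mm behind the middle one's; likewise. With the drawer fully out it is 29 mm clear of the hood's edge.
- knob (a joint): Latch knob's angle, rad, anticlockwise from above; 0 as found. Seized: at first it turns only clockwise, to a jam at -0.3; after that it will turn back to a jam at +0.3; then to -0.3 again; then it is free and runs to a stop at 1.9. A stroke under 0.19 gains nothing, one past 0.27 counts. Freed, it turns -0.3 to 1.9 both ways, stiffly (0.25 N m), and stays put.
- knob_grip (a point): Grip point on the latch knob, on its upright axis, 82 mm above the worktop: a black upright bar, 50 mm long (along this point's y: the store's y at angle 0), 14 mm thick, 63 to 93 mm above the worktop, over a 32 mm disc. The point turns with the knob.
- latch_pad (a point): Rubber pad at the end of the latch arm, 46 mm above the worktop. The arm is a steel strip 12 mm wide, 41 to 51 mm up, that turns with the knob and reaches 66 mm from its axis along the bar; at angle 0 it lies across the drawer front and holds the drawer in. Beyond 1.3 rad it is clear of the drawer; at 1.57 it lies beside the drawer's way, pointing along the store's -x.
- mouse: Black computer mouse, 110 mm long (its x), 60 mm wide (y) and 40 mm high at its rounded hump, about 110 g, lying on the worktop in the drawer's way. Origin: centre of its underside, z up. Grip it from above across the 60 mm.
- white_bottle: Bystander: white reagent bottle 52 mm diameter, 98 mm high, towards the right rear. Origin: centre of its underside.
- calculator: Bystander: flat calculator 118x68x14 mm, lying at the left. Origin: centre of its underside.
- marker: Bystander: marker pen 135 mm long, 17 mm thick, lying on the worktop. Origin: its underside.
- bottle_1: Small white plastic reagent bottle, 42 mm diameter, 78 mm high (straight body up to about 55 mm, 28 mm cap), about 117 g; may be absent. Origin: centre of its underside, z up. Stands on the worktop left of the drawer's way.
- bottle_2: Small white plastic reagent bottle, 42 mm diameter, 80 mm high (straight body up to about 55 mm, 28 mm cap), about 117 g; may be absent. Origin: centre of its underside, z up. Stands on the worktop left of the drawer's way.
- bottle_3: Small white plastic reagent bottle, 42 mm diameter, 78 mm high (straight body up to about 55 mm, 28 mm cap), about 117 g; may be absent. Origin: centre of its underside, z up. Stands on the worktop left of the drawer's way.
Mind the look-alikes: they are no part of the job. What is shaped like the mouse but blue is not meant.

How it is judged (in metres and radians):
On the way, in this order (a step that is already met when the one before it is completed fails the run):
1. the mouse lies right way up on the worktop, out of the drawer's way ((y of mouse in the frame of store above 0.08 m or y of mouse in the frame of store below -0.08 m or x of mouse in the frame of store below -0.38 m or x of mouse in the frame of store above 0.12 m) and height (world z) of mouse between -0.012 and 0.012 m and angle between mouse's own z axis and vertical below 0.3 rad and linear speed of mouse below 0.05 m/s), for 0.2 s.
2. the seized knob is rocked: first clockwise (value of joint knob below -0.12 rad).
3. the knob has broken free and the latch arm is turned clear of the drawer (value of joint knob above 1.25 rad), for 0.1 s.
4. the drawer is pulled out (value of joint drawer above 0.12 m), for 0.1 s.
5. every small reagent bottle that is there stands in the drawer (x of bottle_1 in the frame of bay_mid between -0.085 and 0.085 m and y of bottle_1 in the frame of bay_mid between -0.025 and 0.025 m and z of each of bottle_1, bottle_2, bottle_3 in the frame of bay_mid below 0.008 m and angle between each of bottle_1, bottle_2, bottle_3's own z axis and vertical below 0.2 rad and x of bottle_2 in the frame of bay_mid between -0.085 and 0.085 m and y of bottle_2 in the frame of bay_mid between -0.025 and 0.025 m and x of bottle_3 in the frame of bay_mid between -0.085 and 0.085 m and y of bottle_3 in the frame of bay_mid between -0.025 and 0.025 m), for 0.2 s.
6. the drawer is pushed home (value of joint drawer below 0.01 m), for 0.2 s.
At the end, for the whole second after the job is handed in: Every small bottle that is there stands upright (0.2 rad) in the drawer; drawer home within 12 mm; latch arm across its front (knob -0.4 to 0.25 rad); the mouse right way up on the worktop, its middle over 80 mm aside of the drawer's middle line, over 280 mm before the mouth or behind the store (all of step 5 and (y of mouse in the frame of store above 0.08 m or y of mouse in the frame of store below -0.08 m or x of mouse in the frame of store below -0.38 m or x of mouse in the frame of store above 0.12 m) and height (world z) of mouse between -0.012 and 0.012 m and angle between mouse's own z axis and vertical below 0.3 rad and value of joint drawer below 0.012 m and value of joint knob between -0.4 and 0.25 rad); the robot touches nothing.
It fails at once if the white bottle, the calculator or the marker is moved more than 40 mm (distance of any of white_bottle, calculator, marker from where it was at the start of the episode above 0.04 m).
Of bottle_1, bottle_2, bottle_3 only 2 to 3 are there at a start; the rules pass over those that are not, and their reading is None.
At some moment in a run one of mouse may be knocked a few centimetres aside while the robot is not near it.
Once in a run the grip may slacken for a moment while it holds something.
It also fails if it takes over 210 s, if anything falls off the work surface, if the arm or the gripper's body presses on something with over 40 N, if the wrist force passes 120 N, or if a joint passes its speed limit or range.

## Working session

There is one attempt and no reset: what is moved stays moved. The work goes in short steps, Python scripts to look and compute and a tool call to move; the robot and the scene stay as the last step left them, time stands still between calls to the robot, and variables do not carry over. Pictures are saved under pics/ and viewed, at most 14 in all, crops included, and the job is handed in when it is done.

Besides the shell and the picture viewer there is one more tool, called after "Request:" as a command line: name --pt "numbers of a row" for each row, then --argument value for the rest. carry_out: Moves the arm, as the interface text tells. Its arguments: {"type":"object","properties":{"slide":{"type":"array"},"roll":{"type":"array"},"claw":{"type":"array"}},"required":["slide","roll","claw"]}

```bash
mkdir -p pics; cat > h.py <<'E'
import numpy as np, cv2
from bench import *
def cam2world(p,uv,z=None,plane=None):
    """pixel -> world by depth z (mm) or horizontal plane height"""
    K=p["mtx"];T=np.array(p["world_from_camera"])
    d=np.array([(uv[0]-K[0][2])/K[0][0],-(uv[1]-K[1][2])/K[1][1],-1.])
    if plane is not None:
        r=T[:3,:3]@d; s=(plane-T[2,3])/r[2]; return T[:3,3]+s*r
    return T[:3,:3]@(d*z)+T[:3,3]
def proj(p,X):
    K=np.array(p["mtx"]);T=np.array(p["world_from_camera"])
    c=T[:3,:3].T@(np.array(X,float)-T[:3,3]); 
    return [K[0,0]*c[0]/-c[2]+K[0,2],K[1,1]*-c[1]/-c[2]+K[1,2]]
def dep(p,uv):
    u,v=int(round(uv[0])),int(round(uv[1])); a=p["z_map"][max(v-2,0):v+3,max(u-2,0):u+3]; a=a[a>0]
    return np.median(a) if len(a) else 0
def tri(obs):
    """obs: list of (picture, uv) -> least squares point and residual"""
    A=np.zeros((3,3));b=np.zeros(3);L=[]
    for p,uv in obs:
        T=np.array(p["world_from_camera"]);o=T[:3,3];d=cam2world(p,uv,z=100)-o;d/=np.linalg.norm(d)
        M=np.eye(3)-np.outer(d,d);A+=M;b+=M@o;L.append((M,o))
    x=np.linalg.solve(A,b); return x,[np.linalg.norm(M@(x-o)) for M,o in L]
def save(p,n): cv2.imwrite("pics/"+n,cv2.cvtColor(p["img"],cv2.COLOR_RGB2BGR))
E
python3 - <<'E'
from h import *
s=read_state();print(s["position"],s["ee_rot"],s["gripper_width"],grip_point_offset)
for n in("scene","top"):
    p=get_image(n);save(p,n+"0.png");print(n,np.round(p["world_from_camera"],2).tolist(),np.round(p["mtx"],1).tolist())
    for t in("store","pull","knob_grip","latch_pad","mouse","bottle_1","white_bottle","calculator","marker","mouth"):
        try:
            for r in place_of(p,t)[:4]:
                d=dep(p,r["at"]);print(n,t,np.round(r["at"]),round(r["conf"],2),np.round(cam2world(p,r["at"],z=d)) if d else None)
        except Exception as e: print(t,e)
E
```

```text
[ 258.65706921 -568.72180063  403.57848717] [-2.11677551e-01  9.77338885e-01  1.10906029e-03 -2.97734385e-04] 85.7784713420693 154.70000000000002
scene [[-0.78, 0.43, -0.45, -109.13], [-0.63, -0.54, 0.56, 853.31], [0.0, 0.72, 0.69, 1056.72], [0.0, 0.0, 0.0, 1.0]] [[545.7, 0.0, 312.9], [0.0, 545.7, 239.4], [0.0, 0.0, 1.0]]
scene store [365. 217.] 0.59 [472. -88.  95.]
scene pull [341. 229.] 0.77 [520. -47.  52.]
scene pull [346. 232.] 0.67 [514. -64.  32.]
scene latch_pad [346. 233.] 0.92 [501. -46.  48.]
scene mouse [333. 264.] 0.96 [471.  53.  28.]
scene mouse [208. 404.] 0.81 [421. 538.  36.]
scene bottle_1 [238. 360.] 0.87 [460. 416.  18.]
scene bottle_1 [251. 329.] 0.82 [492. 338.  24.]
scene bottle_1 [282. 306.] 0.74 [482. 239.  21.]
scene bottle_1 [364. 218.] 0.62 [474. -90.  88.]
scene white_bottle [379. 158.] 0.96 [ 642. -417.   28.]
scene calculator [168. 356.] 0.82 [593. 505.  14.]
scene marker [234. 299.] 0.49 [597. 292.  12.]
scene marker [340. 230.] 0.4 [519. -44.  52.]
scene mouth [347. 241.] 0.89 [506. -62.   6.]
scene mouth [363. 217.] 0.69 [ 512. -142.   34.]
top [[0.03, 0.99, -0.13, 358.56], [-1.0, 0.03, -0.01, 16.23], [-0.01, 0.13, 0.99, 1549.41], [0.0, 0.0, 0.0, 1.0]] [[448.7, 0.0, 320.7], [0.0, 448.7, 245.1], [0.0, 0.0, 1.0]]
top store [383. 257.] 0.58 [ 514. -166.  110.]
top pull [342. 256.] 0.45 [519. -36.  59.]
top knob_grip [342. 280.] 0.51 [436. -38.  91.]
top latch_pad [340. 263.] 0.44 [501. -33.   7.]
top mouse [323. 264.] 0.98 [493.  25.  34.]
top mouse [181. 276.] 0.91 [440. 508.  30.]
top bottle_1 [238. 260.] 0.57 [496. 308.  61.]
top bottle_1 [269. 265.] 0.54 [484. 205.  58.]
top bottle_1 [219. 269.] 0.49 [466. 375.  41.]
top bottle_1 [344. 254.] 0.35 [525. -45.  55.]
top white_bottle [457. 220.] 0.57 [ 650. -416.   73.]
top calculator [189. 230.] 0.98 [602. 496.  11.]
top marker [246. 231.] 0.72 [604. 297.   0.]
top mouth [354. 258.] 0.82 [513. -78.  59.]
```

```bash
python3 - <<'E'
import cv2
a=cv2.imread("pics/scene0.png")[130:450,130:450];b=cv2.imread("pics/top0.png")[180:330,150:470]
cv2.imwrite("pics/s1.png",cv2.resize(a,(600,600),interpolation=cv2.INTER_CUBIC))
cv2.imwrite("pics/t1.png",cv2.resize(b,(800,375),interpolation=cv2.INTER_CUBIC))
E
```

```text
(no output)
```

View pics/s1.png

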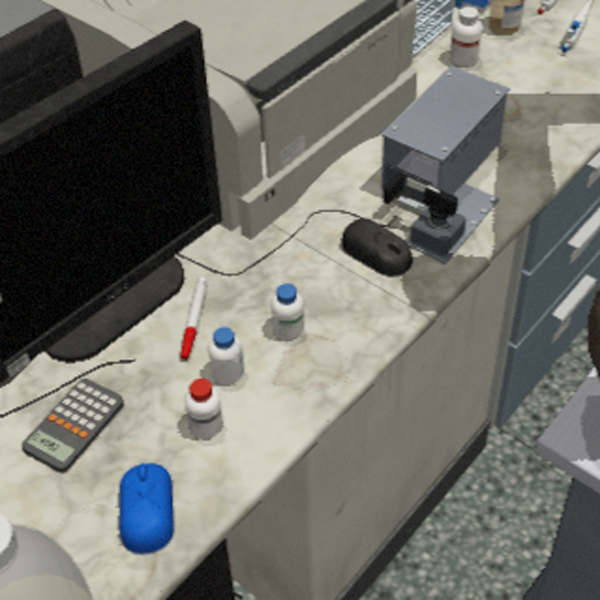

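View pics/t1.png

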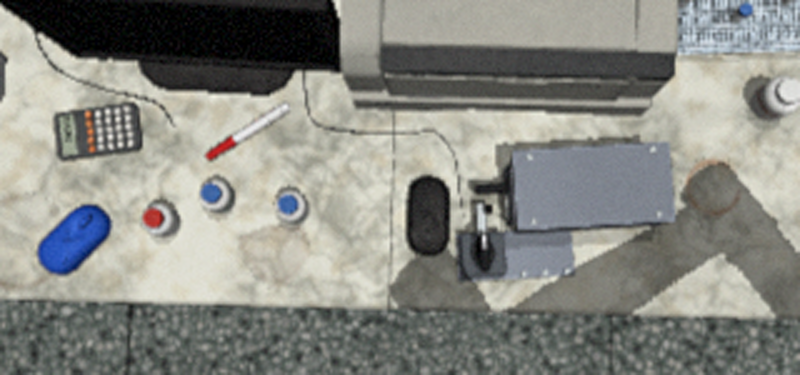

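Things that could be mistaken: the blue mouse at scene (208,404) and top (181,276) is not meant, the black mouse at scene (333,264) and top (323,264) is. The three small bottles are at top (269,265), (238,260) and (219,269), and the large white bottle at (457,220) is a bystander. Next I measure the store, the knob bar, the mouse and the bottles.

```bash
cat >> h.py <<'E'
def cloud(p):
    z=p["z_map"];v,u=np.mgrid[0:480,0:640];K=np.array(p["mtx"]);T=np.array(p["world_from_camera"])
    c=np.stack([(u-K[0,2])/K[0,0]*z,-(v-K[1,2])/K[1,1]*z,-z],-1); w=c@T[:3,:3].T+T[:3,3]; w[z<=0]=np.nan; return w
def box(w,m):
    r=cv2.minAreaRect(w[m][:,:2].astype(np.float32)); return np.round(r[0],1),np.round(r[1],1),round(r[2],1),int(m.sum()),np.round(np.nanmedian(w[m][:,2]),1)
def reg(w,x0,x1,y0,y1,z0,z1):
    with np.errstate(invalid="ignore"): return (w[...,0]>x0)&(w[...,0]<x1)&(w[...,1]>y0)&(w[...,1]<y1)&(w[...,2]>z0)&(w[...,2]<z1)
E
python3 - <<'E'
from h import *
t=get_image("top");s=get_image("scene");wt=cloud(t);ws=cloud(s)
for n,w in(("top",wt),("scene",ws)):
    print(n,"table z",np.nanmedian(w[reg(w,400,480,100,180,-30,30)][:,2]))
    print("roof",box(w,reg(w,420,600,-300,-40,100,120)))
    m=reg(w,400,600,-28,75,12,60);print("mouse",box(w,m),np.nanmax(w[m][:,2]))
    m=reg(w,400,475,-90,10,70,100);print("bar",box(w,m) if m.sum()>4 else 0)
    for y,x in((205,484),(308,496),(375,466)):
        m=reg(w,x-45,x+45,y-45,y+45,60,90);print("cap",y,box(w,m),np.nanmax(w[m][:,2]))
for th in("mouse","bottle_1","knob_grip","pull"):
  a=place_of(t,th);b=place_of(s,th)
  for i in a[:3]:
    for j in b[:4]:
        x,r=tri([(t,i["at"]),(s,j["at"])])
        if max(r)<12: print(th,np.round(x),np.round(r,1),round(i["conf"],2),round(j["conf"],2))
edge=wt[:,340];print("edge x min",[ (y,np.nanmin(wt[...,0][reg(wt,200,500,y-10,y+10,-15,15)])) for y in(-340,-50,100,300)])
E
```

```text
top table z -1.0255442380873774
roof (array([ 523.8, -179.8]), array([104.4, 204.5]), 4.9, 2024, np.float64(109.5))
mouse (array([472.7,  18.1]), array([ 90.4, 132.3]), 89.5, 566, np.float64(30.6)) 46.666994857860345
bar (array([438.5, -63.6]), array([49. , 58.5]), 6.3, 72, np.float64(91.6))
cap 205 (array([490.5, 217.1]), array([33.4, 32.7]), 44.7, 75, np.float64(74.6)) 84.13756791380979
cap 308 (array([506.2, 321.8]), array([34. , 30.1]), 4.0, 73, np.float64(76.1)) 84.39378580427547
cap 375 (array([484.5, 372.1]), array([35.6, 91. ]), 33.6, 88, np.float64(74.8)) 86.01394905721872
scene table z -0.7007295668358893
roof (array([ 526. , -177.2]), array([108.3, 213.3]), 4.2, 1761, np.float64(109.0))
mouse (array([472.8,  20.2]), array([101.1, 132.5]), 87.5, 986, np.float64(29.9)) 59.49832614123784
bar (array([451.1, -48.6]), array([42.1, 80.9]), 50.7, 191, np.float64(85.9))
cap 205 (array([494.6, 223.2]), array([34.9, 31.9]), 2.2, 137, np.float64(74.3)) 81.42960366457828
cap 308 (array([504.7, 326.7]), array([32.3, 31.3]), 23.6, 158, np.float64(74.8)) 82.27470632148334
cap 375 (array([486.4, 373.9]), array([35.7, 99.8]), 27.4, 257, np.float64(73.5)) 86.30356077618501
mouse [443. 523. -10.] [2.6 2.6] 0.85 0.96
bottle_1 [490. 221.   6.] [0.2 0.2] 0.64 0.77
bottle_1 [502. 321.   7.] [6.6 6.6] 0.5 0.87
bottle_1 [465. 365.  85.] [2.9 2.9] 0.45 0.87
bottle_1 [479. 395. -17.] [5.1 5.1] 0.45 0.61
knob_grip [434. -46.  79.] [2.2 2.2] 0.56 0.88
pull [527. -48.  37.] [0.5 0.5] 0.66 0.59
edge x min [(-340, np.float64(358.3585681255418)), (-50, np.float64(360.4738357464284)), (100, np.float64(359.88290638668417)), (300, np.float64(358.0108402217808))]
```

```bash
cat >> h.py <<'E'
# store frame
SO=np.array([524.5,-179.0]); SA=np.radians(4.7)  # angle of store +y from world x
SX=np.array([np.sin(SA),-np.cos(SA)]);SY=np.array([np.cos(SA),np.sin(SA)])
def st(x,y): return SO+x*SX+y*SY
def tost(p): d=np.array(p[:2])-SO; return np.array([d@SX,d@SY])
from scipy.spatial.transform import Rotation as Ro
def plan(wps,s=None):
    """wps: (x,y,ztcp,tool-y angle deg) world -> slide (m), roll from the present pose"""
    s=s or read_state();R=Ro.from_quat(s["ee_rot"]).as_matrix();a0=np.degrees(np.arctan2(R[1,1],R[0,1]))
    print("now",np.round(s["position"],1),"ang",round(a0,1),"w",round(s["gripper_width"],1),"t",round(s["clock"],1))
    # tool pointing down: commanded axes taken vertical
    c,n=np.cos(np.radians(a0)),np.sin(np.radians(a0));Rt=np.array([[n,c,0],[-c,n,0],[0,0,-1]])  # columns x,y,z
    Rt=np.column_stack([np.array([n,-c,0])*(1 if R[:,0]@np.array([n,-c,0])>0 else -1),[c,n,0],[0,0,-1]])
    for x,y,z,a in wps:
        d=Rt.T@(np.array([x,y,z])-s["position"]); r=(a0-a+180)%360-180
        print([x,y,z,a],"-> slide",np.round(d/1000,4).tolist(),"roll",round(r,1),"or",round(r-np.sign(r)*180,1))
def dark(p,cx,cy,rad,h):
    w=cloud(p);m=(p["img"].max(-1)<60)&reg(w,cx-rad,cx+rad,cy-rad,cy+rad,8,50)
    n,l,stt,_=cv2.connectedComponentsWithStats(m.astype(np.uint8));i=1+np.argmax(stt[1:,4]);return box(w,l==i)
E
python3 - <<'E'
from h import *
for n in("top","scene"):
    p=get_image(n);print(n,dark(p,480,25,75,30))
    w=cloud(p)
    for y,x in((210,484),(315,500),(395,478)):
        b=box(w,reg(w,x-45,x+45,y-40,y+40,68,90));print("cap",b)
print("knob",st(-145,-76),"pull",st(-130,10))
plan([(480,22,300,95)])
E
```

```text
top (array([487.5,  32.7]), array([103. ,  54.7]), 1.4, 440, np.float64(29.8))
cap (array([492.8, 219. ]), array([23.7, 23.3]), 47.9, 52, np.float64(76.7))
cap (array([503.9, 321.2]), array([23.7, 24.9]), 26.7, 52, np.float64(76.0))
cap (array([470.2, 395.3]), array([27.4, 28.2]), 58.4, 59, np.float64(77.1))
scene (array([484.8,  43.7]), array([100.5,  57.2]), 3.4, 410, np.float64(23.3))
cap (array([495.1, 223.6]), array([23.8, 28.1]), 66.5, 95, np.float64(76.4))
cap (array([507. , 325.4]), array([25.4, 27. ]), 40.9, 113, np.float64(76.7))
cap (array([472.6, 400.4]), array([26.4, 25.6]), 44.5, 125, np.float64(78.8))
knob [436.87447485 -40.71490557] pull [523.81436775 -48.61775463]
now [ 258.7 -568.9  404.7] ang 114.5 w 85.5 t 1.7
[480, 22, 300, 95] -> slide [-0.446, 0.4463, 0.1047] roll 19.5 or -160.5
```

Request:
carry_out --pt "-0.045 0.045 0.01" --pt "-0.09 0.09 0.02" --pt "-0.13 0.13 0.03" --pt "-0.17 0.17 0.04" --pt "-0.21 0.21 0.05" --pt "-0.25 0.25 0.06" --pt "-0.29 0.29 0.07" --pt "-0.33 0.33 0.08" --roll '[3,6,9,12,15,18,20,22]' --claw '[0.08,0.08,0.08,0.08,0.08,0.08,0.08,0.08]'

```text
clock: 2.7
position: [423.0, -130.1, 324.9]
ee_rot: [-0.021, 1.0, -0.0, 0.001]
contact_force: [1.2, -0.3, -0.3]
gripper_width: 80.0
grasp_force: 0.0
```

```bash
python3 - <<'E'
from h import *
plan([(487,37,270,92),(487,37,178,92)])
E
```

```text
now [ 423.  -130.1  324.9] ang 92.4 w 80.0 t 2.7
[487, 37, 270, 92] -> slide [-0.071, 0.1643, 0.0549] roll 0.4 or -179.6
[487, 37, 178, 92] -> slide [-0.071, 0.1643, 0.1469] roll 0.4 or -179.6
```

Request:
carry_out --pt "-0.025 0.055 0.02" --pt "-0.05 0.11 0.04" --pt "-0.071 0.164 0.055" --pt "-0.071 0.164 0.085" --pt "-0.071 0.164 0.115" --pt "-0.071 0.164 0.14" --pt "-0.071 0.164 0.146" --pt "-0.071 0.164 0.146" --roll '[0,0,0,0,0,0,0,0]' --claw '[0.08,0.08,0.08,0.08,0.08,0.08,0.08,0.08]'

```text
clock: 3.7
position: [486.8, 35.1, 178.9]
ee_rot: [-0.022, 1.0, -0.0, 0.0]
contact_force: [-0.8, -0.2, 0.6]
gripper_width: 80.1
grasp_force: 0.0
```

Request:
carry_out --pt "0 0 0" --pt "0 0 0" --pt "0 0 0" --pt "0 0 0" --pt "0 0 0" --pt "0 0 -0.02" --pt "0 0 -0.05" --pt "0 0 -0.09" --roll '[0,0,0,0,0,0,0,0]' --claw '[0.04,0.04,0.04,0.04,0.04,0.04,0.04,0.04]'

```text
clock: 4.7
position: [486.0, 34.8, 269.7]
ee_rot: [-0.021, 1.0, -0.0, -0.001]
contact_force: [1.0, 0.6, -0.9]
gripper_width: 54.4
grasp_force: 63.3
```

```bash
python3 - <<'E'
from h import *
s=read_state();print(s["gripper_width"],s["grasp_force"],s["contact_force"])
p=get_image("scene");save(p,"a.png");cv2.imwrite("pics/a1.png",cv2.resize(cv2.imread("pics/a.png")[140:340,240:460],(440,400)))
plan([(480,-100,330,92),(475,-360,300,92),(475,-360,180,92)])
E
```

```text
54.43603147110531 63.274079339025775 [ 1.03376978  0.62104902 -0.90712318]
now [487.9  35.3 275.4] ang 92.5 w 54.7 t 4.8
[480, -100, 330, 92] -> slide [0.0139, -0.1348, -0.0546] roll 0.5 or -179.5
[475, -360, 300, 92] -> slide [0.0304, -0.3943, -0.0246] roll 0.5 or -179.5
[475, -360, 180, 92] -> slide [0.0304, -0.3943, 0.0954] roll 0.5 or -179.5
```

View pics/a1.png

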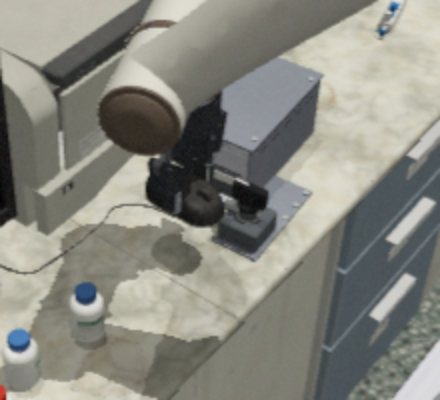

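The mouse is held and clear of the worktop (crop (200,200)). I carry it over the hood to behind the store.

Request:
carry_out --pt "0 0 -0.055" --pt "0 -0.03 -0.08" --pt "0.01 -0.085 -0.08" --pt "0.015 -0.14 -0.08" --pt "0.02 -0.2 -0.08" --pt "0.025 -0.26 -0.08" --pt "0.03 -0.32 -0.07" --pt "0.03 -0.37 -0.05" --roll '[0,0,0,0,0,0,0,0]' --claw '[0.04,0.04,0.04,0.04,0.04,0.04,0.04,0.04]'

```text
clock: 5.75
position: [471.8, -338.2, 319.9]
ee_rot: [-0.021, 1.0, -0.001, 0.002]
contact_force: [0.1, -0.1, -0.6]
gripper_width: 54.6
grasp_force: 63.3
```

```bash
python3 - <<'E'
from h import *
plan([(475,-360,180,92)])
E
```

```text
now [ 471.8 -338.2  319.9] ang 92.4 w 54.6 t 5.8
[475, -360, 180, 92] -> slide [-0.0023, -0.0219, 0.1399] roll 0.4 or -179.6
```

Request:
carry_out --pt "0 -0.02 0.05" --pt "0 -0.022 0.09" --pt "0 -0.022 0.12" --pt "0 -0.022 0.133" --pt "0 -0.022 0.138" --pt "0 -0.022 0.139" --pt "0 -0.022 0.139" --pt "0 -0.022 0.139" --roll '[0,0,0,0,0,0,0,0]' --claw '[0.04,0.04,0.04,0.04,0.04,0.04,0.04,0.075]'

```text
clock: 6.75
position: [473.6, -358.0, 180.8]
ee_rot: [-0.022, 1.0, -0.0, 0.001]
contact_force: [0.1, -0.4, 0.5]
gripper_width: 70.9
grasp_force: 0.0
```

Request:
carry_out --pt "0 0 0" --pt "0 0 0" --pt "0 0 0" --pt "0 0 -0.02" --pt "0 0 -0.06" --pt "0 0 -0.11" --pt "0 0 -0.15" --pt "0 0 -0.15" --roll '[0,0,0,0,0,0,0,0]' --claw '[0.075,0.075,0.075,0.08,0.08,0.08,0.07,0.05]'

```text
clock: 7.75
position: [473.9, -358.3, 333.9]
ee_rot: [-0.022, 1.0, -0.002, 0.004]
contact_force: [-0.3, 0.3, -0.6]
gripper_width: 52.9
grasp_force: 0.0
```

```bash
python3 - <<'E'
from h import *
for n in("top","scene"):
    p=get_image(n);w=cloud(p);print(n,dark(p,475,-360,80,30))
    print("bar",box(w,reg(w,400,475,-90,10,85,100)))
    if n=="top": save(p,"b.png");cv2.imwrite("pics/b1.png",cv2.resize(p["img"][200:320,300:460,::-1],(640,480)))
k=st(-145,-76);plan([(k[0],k[1],300,94.7),(k[0],k[1],239,94.7)])
E
```

```text
top (array([ 468. , -353.6]), array([91.6, 52.6]), 5.9, 295, np.float64(28.5))
bar (array([436.2, -40.6]), array([48.9, 13.1]), 0.8, 65, np.float64(91.9))
scene (array([ 471.8, -345.8]), array([ 50. , 100.1]), 89.0, 312, np.float64(23.8))
bar (array([452.3, -49.6]), array([40.5, 78.8]), 51.1, 110, np.float64(90.9))
now [ 472.9 -357.7  329.6] ang 92.4 w 49.8 t 7.8
[np.float64(436.87447485047323), np.float64(-40.71490556726781), 300, 94.7] -> slide [0.0225, 0.3183, 0.0296] roll -2.3 or 177.7
[np.float64(436.87447485047323), np.float64(-40.71490556726781), 239, 94.7] -> slide [0.0225, 0.3183, 0.0906] roll -2.3 or 177.7
```

View pics/b1.png

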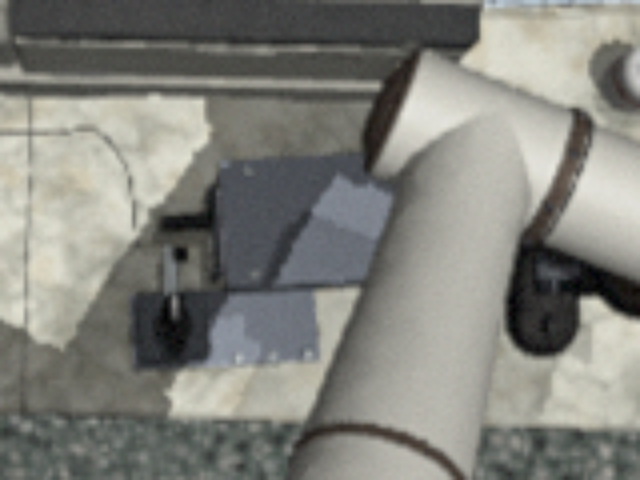

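The mouse lies behind the store (crop (540,310)). The knob bar at (436,-41) agrees with the store geometry. I go to the knob.

Request:
carry_out --pt "0 0.06 0" --pt "0.005 0.12 0" --pt "0.01 0.18 0" --pt "0.015 0.24 0.01" --pt "0.02 0.29 0.02" --pt "0.0225 0.318 0.03" --pt "0.0225 0.318 0.05" --pt "0.0225 0.318 0.06" --roll '[0,0,-1,-2,-2,-2,-2,-2]' --claw '[0.045,0.04,0.04,0.04,0.04,0.04,0.04,0.04]'

```text
clock: 8.85
position: [436.3, -41.0, 267.7]
ee_rot: [-0.039, 0.999, -0.0, -0.002]
contact_force: [-0.0, 0.0, 0.5]
gripper_width: 39.8
grasp_force: 0.0
```

```bash
python3 - <<'E'
from h import *
plan([(436.5,-40.7,239,94.7)])
E
```

```text
now [436.3 -41.  267.7] ang 94.5 w 39.8 t 8.8
[436.5, -40.7, 239, 94.7] -> slide [-0.0002, 0.0003, 0.0287] roll -0.2 or 179.8
```

Request:
carry_out --pt "0 0 0.015" --pt "0 0 0.029" --pt "0 0 0.029" --pt "0 0 0.029" --pt "0 0 0.029" --pt "0 0 0.029" --pt "0 0 0.029" --pt "0 0 0.029" --roll '[0,0,0,0,0,0,0,0]' --claw '[0.04,0.04,0.0,0.0,0.0,0.0,0.0,0.0]'

```text
clock: 9.85
position: [436.9, -41.3, 240.4]
ee_rot: [-0.039, 0.999, -0.0, -0.0]
contact_force: [0.4, 0.5, -9.5]
gripper_width: 13.0
grasp_force: 60.0
```

Request:
carry_out --pt "0 0 0" --pt "0 0 0" --pt "0 0 0" --pt "0 0 0" --pt "0 0 0" --pt "0 0 0" --pt "0 0 0" --pt "0 0 0" --roll '[3,6,9,12,15,18,20,20]' --claw '[0,0,0,0,0,0,0,0]'

```text
clock: 10.85
position: [437.0, -40.9, 240.5]
ee_rot: [0.133, 0.991, -0.0, -0.0]
contact_force: [-1.1, 5.0, -9.6]
gripper_width: 13.0
grasp_force: 72.8
```

```bash
python3 - <<'E'
from h import *
s=read_state();print(s["contact_force"],s["wrist_torque"],s["grasp_force"]);plan([])
E
```

```text
[-1.07165113  4.95221216 -9.61751188] [1.20384807 0.4065037  1.57291354] 72.75868373690173
now [437.  -40.9 240.5] ang 74.7 w 13.0 t 10.8
```

Request:
carry_out --pt "0 0 0" --pt "0 0 0" --pt "0 0 0" --pt "0 0 0" --pt "0 0 0" --pt "0 0 0" --pt "0 0 0" --pt "0 0 0" --roll '[-6,-12,-18,-24,-30,-36,-40,-40]' --claw '[0,0,0,0,0,0,0,0]'

```text
clock: 11.85
position: [436.9, -41.8, 240.5]
ee_rot: [-0.207, 0.978, 0.001, 0.0]
contact_force: [0.4, -1.4, -9.9]
gripper_width: 13.1
grasp_force: 66.2
```

Request:
carry_out --pt "0 0 0" --pt "0 0 0" --pt "0 0 0" --pt "0 0 0" --pt "0 0 0" --pt "0 0 0" --pt "0 0 0" --pt "0 0 0" --roll '[6,12,18,24,30,36,40,40]' --claw '[0,0,0,0,0,0,0,0]'

```text
clock: 12.85
position: [437.0, -40.9, 240.5]
ee_rot: [0.134, 0.991, -0.0, -0.0]
contact_force: [0.0, 4.4, -9.1]
gripper_width: 12.6
grasp_force: 63.1
```

Request:
carry_out --pt "0 0 0" --pt "0 0 0" --pt "0 0 0" --pt "0 0 0" --pt "0 0 0" --pt "0 0 0" --pt "0 0 0" --pt "0 0 0" --roll '[-6,-12,-18,-24,-30,-36,-42,-48]' --claw '[0,0,0,0,0,0,0,0]'

```text
clock: 13.85
position: [437.0, -41.8, 240.5]
ee_rot: [-0.28, 0.96, -0.0, -0.0]
contact_force: [0.9, -1.9, -11.2]
gripper_width: 13.0
grasp_force: 61.3
```

```bash
python3 - <<'E'
from h import *
s=read_state();print(s["contact_force"],s["wrist_torque"],s["grasp_force"]);plan([])
E
```

```text
[  0.87659173  -1.87589452 -11.19604695] [-0.83223794 -0.35252909 -0.25709039] 61.33895516395569
now [437.  -41.8 240.5] ang 122.5 w 13.0 t 13.8
```

The torque is down to 0.26 N m at +28°, so the knob is free. I turn on to about 1.62 rad.

Request:
carry_out --pt "0 0 0" --pt "0 0 0" --pt "0 0 0" --pt "0 0 0" --pt "0 0 0" --pt "0 0 0" --pt "0 0 0" --pt "0 0 0" --roll '[-9,-18,-27,-36,-45,-54,-60,-65]' --claw '[0,0,0,0,0,0,0,0]'

```text
clock: 14.85
position: [437.9, -42.1, 240.5]
ee_rot: [0.752, -0.659, 0.001, -0.0]
contact_force: [5.5, -5.8, -15.7]
gripper_width: 12.7
grasp_force: 60.8
```

Request:
carry_out --pt "0 0 0" --pt "0 0 0" --pt "0 0 0" --pt "0 0 -0.02" --pt "0 0 -0.05" --pt "0 0 -0.08" --pt "0 0 -0.1" --pt "0 0 -0.1" --roll '[0,0,0,0,0,0,0,0]' --claw '[0.04,0.04,0.04,0.04,0.04,0.04,0.04,0.04]'

```text
clock: 15.85
position: [437.5, -41.0, 342.5]
ee_rot: [0.752, -0.66, 0.001, -0.002]
contact_force: [-0.1, -0.6, 0.6]
gripper_width: 40.1
grasp_force: 0.0
```

```bash
python3 - <<'E'
from h import *
P=[]
for n in("top","scene"):
    p=get_image(n);w=cloud(p);P.append(p)
    print(n,"fin",box(w,(p["img"].max(-1)<60)&reg(w,500,550,-90,-15,45,68)))
    save(p,n+"c.png")
a=place_of(P[0],"pull");b=place_of(P[1],"pull")
for i in a[:3]:
    for j in b[:3]: x,r=tri([(P[0],i["at"]),(P[1],j["at"])]);print(np.round(x),np.round(r,1),tost(x))
cv2.imwrite("pics/c1.png",np.hstack([cv2.resize(P[0]["img"][210:310,300:400,::-1],(400,400)),cv2.resize(P[1]["img"][170:290,290:410,::-1],(400,400))]))
k=st(-138,10);plan([(k[0],k[1],300,184.7),(k[0],k[1],212,184.7)])
E
```

```text
top fin (array([531.2, -56.3]), array([13.4, 45.2]), 30.1, 12, np.float64(60.4))
scene fin (array([524.3, -47.5]), array([47. , 50.9]), 0.5, 125, np.float64(58.6))
[525. -72.  28.] [7.3 7.3] [-106.20188067    8.90987928]
[523. -43.  52.] [7.6 7.6] [-135.26592656    9.16896784]
now [436.8 -41.2 339.8] ang -172.6 w 40.1 t 16.1
[np.float64(523.1588596772347), np.float64(-40.64465553281055), 300, 184.7] -> slide [0.0106, -0.0857, 0.0398] roll 2.7 or -177.3
[np.float64(523.1588596772347), np.float64(-40.64465553281055), 212, 184.7] -> slide [0.0106, -0.0857, 0.1278] roll 2.7 or -177.3
```

View pics/c1.png

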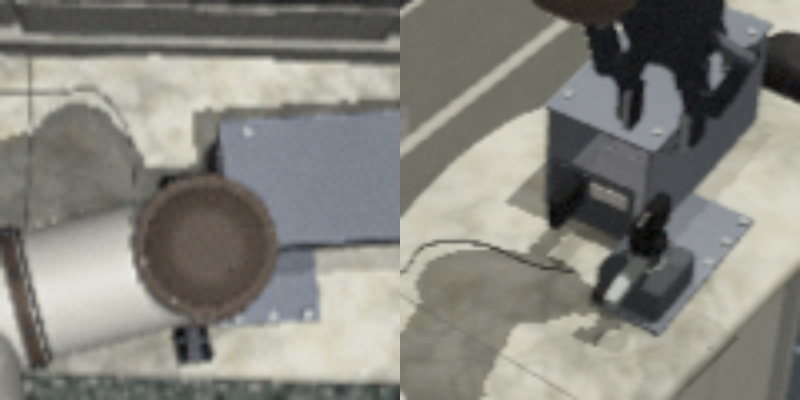

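The latch arm points along the drawer's way (right half, (620,285)) and is clear. I go to the pull.

Request:
carry_out --pt "0.005 -0.045 0.015" --pt "0.01 -0.086 0.03" --pt "0.0106 -0.086 0.06" --pt "0.0106 -0.086 0.09" --pt "0.0106 -0.086 0.115" --pt "0.0106 -0.086 0.126" --pt "0.0106 -0.086 0.126" --pt "0.0106 -0.086 0.126" --roll '[1.5,2.7,2.7,2.7,2.7,2.7,2.7,2.7]' --claw '[0.04,0.04,0.04,0.04,0.04,0.04,0.04,0.04]'

```text
clock: 17.05
position: [524.2, -40.5, 215.5]
ee_rot: [0.736, -0.677, 0.001, -0.001]
contact_force: [0.8, -0.6, -0.0]
gripper_width: 39.7
grasp_force: 0.0
```

Request:
carry_out --pt "0 0 0" --pt "0 0 0" --pt "0 0 0" --pt "0 0 0" --pt "0 0 0" --pt "0 0 0" --pt "0 0 0" --pt "0 0 0" --roll '[0,0,0,0,0,0,0,0]' --claw '[0,0,0,0,0,0,0,0]'

```text
clock: 18.05
position: [524.1, -40.4, 215.7]
ee_rot: [0.736, -0.677, 0.001, -0.001]
contact_force: [-1.1, 0.3, 6.0]
gripper_width: 10.4
grasp_force: 61.1
```

```bash
python3 - <<'E'
from h import *
s=read_state();print(s["contact_force"],s["grasp_force"],tost(s["position"]));k=s["position"][:2]-0.183*1000*SX;plan([(k[0],k[1],s["position"][2],184.7)])
E
```

```text
[-1.13464286  0.30700469  5.97413088] 61.11417889595032 [-138.1206023    10.94717687]
now [524.1 -40.4 215.7] ang -175.2 w 10.4 t 18.1
[np.float64(509.09822250796225), np.float64(141.93779327501812), np.float64(215.72765028794606), 184.7] -> slide [-0.183, -0.0002, 0.0] roll 0.1 or -179.9
```

Request:
carry_out --pt "-0.015 0 0" --pt "-0.04 0 0" --pt "-0.07 0 0" --pt "-0.1 0 0" --pt "-0.13 0 0" --pt "-0.16 0 0" --pt "-0.178 0 0" --pt "-0.184 0 0" --roll '[0,0,0,0,0,0,0,0]' --claw '[0,0,0,0,0,0,0,0]'

```text
clock: 19.05
position: [509.0, 142.3, 215.6]
ee_rot: [0.737, -0.676, 0.001, 0.001]
contact_force: [9.3, -24.7, 3.4]
gripper_width: 10.3
grasp_force: 60.8
```

Request:
carry_out --pt "-0.001 0 0" --pt "-0.001 0 0" --pt "-0.001 0 0" --pt "-0.001 0 0" --pt "-0.001 0 -0.03" --pt "-0.001 0 -0.06" --pt "-0.001 0 -0.1" --pt "-0.04 0 -0.13" --roll '[0,0,0,0,0,0,0,0]' --claw '[0,0.04,0.04,0.04,0.05,0.06,0.065,0.065]'

```text
clock: 20.05
position: [505.2, 181.9, 346.4]
ee_rot: [0.735, -0.678, 0.0, -0.001]
contact_force: [0.7, 1.3, -0.8]
gripper_width: 65.3
grasp_force: 0.0
```

```bash
python3 - <<'E'
from h import *
P={}
for n in("top","scene"):
    p=P[n]=get_image(n);w=cloud(p)
    for y,x in((219,493),(321,504),(395,470)):
        m=reg(w,x-45,x+45,y-40,y+40,68,90)
        if m.sum()>5: print(n,"cap",box(w,m))
    m=reg(w,500,560,50,200,45,68); 
    if m.sum()>5:print(n,"panel+fin",box(w,m),[tost(q).round() for q in w[m][::max(1,m.sum()//6)]])
cv2.imwrite("pics/d1.png",np.hstack([cv2.resize(P["top"]["img"][200:300,200:400,::-1],(600,300)),cv2.resize(P["top"]["img"][200:300,330:350,::-1],(60,300))]))
cv2.imwrite("pics/d2.png",cv2.resize(P["scene"]["img"][170:410,200:440,::-1],(600,600)))
plan([(493,221,300,184.7)])
E
```

```text
top cap (array([484.3, 225.3]), array([13.1,  4.3]), 63.8, 7, np.float64(76.0))
top panel+fin (array([519.5, 129.9]), array([36.5, 47.3]), 1.2, 70, np.float64(59.5)) [array([-287.,   37.]), array([-285.,   18.]), array([-299.,   11.]), array([-313.,    9.]), array([-326.,    6.]), array([-289.,    4.]), array([-300.,    3.])]
scene cap (array([494.7, 223.2]), array([25.7, 26.8]), 76.6, 99, np.float64(76.8))
scene cap (array([507.1, 326. ]), array([26.8, 28.3]), 64.5, 109, np.float64(76.6))
scene cap (array([472.7, 400. ]), array([26.8, 25.6]), 2.1, 130, np.float64(78.5))
scene panel+fin (array([510.8, 127.8]), array([33. , 58.3]), 34.5, 163, np.float64(58.3)) [array([-290.,   40.]), array([-292.,   29.]), array([-295.,    8.]), array([-298.,    6.]), array([-319.,    7.]), array([-327.,    8.]), array([-336.,    4.])]
now [506.1 185.4 348.7] ang -175.0 w 65.1 t 20.1
[493, 221, 300, 184.7] -> slide [-0.0366, 0.01, 0.0487] roll 0.3 or -179.7
```

View pics/d2.png

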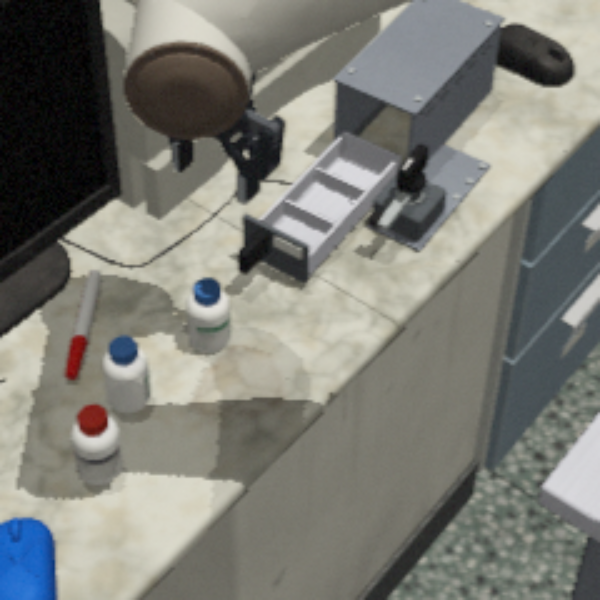

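```bash
python3 - <<'E'
from h import *
P=[get_image("top"),get_image("scene")]
for b in("bay_front","bay_mid","bay_back"):
    q=[place_of(p,b)[:1] for p in P]
    for p,r in zip(P,q):
        for i in r: x=cam2world(p,i["at"],plane=13);print(b,round(i["conf"],2),np.round(x),np.round(tost(x)))
for x in(-250.4,-189.7,-131): print(x,st(x,0).round(1))
plan([(494,221,300,184.7),(494,221,202,184.7)])
E
```

```text
bay_front 0.9 [506.  62.  13.] [-242.    2.]
bay_front 0.65 [496.  76.  13.] [-256.   -7.]
bay_mid 0.68 [511.   3.  13.] [-182.    1.]
bay_mid 0.91 [510.  11.  13.] [-190.    2.]
bay_back 0.92 [511. -62.  13.] [-118.   -4.]
bay_back 0.96 [505. -50.  13.] [-130.   -9.]
-250.4 [504.   70.6]
-189.7 [509.   10.1]
-131 [513.8 -48.4]
now [505.2 182.1 343.8] ang -175.3 w 65.2 t 20.6
[494, 221, 300, 184.7] -> slide [-0.0397, 0.008, 0.0438] roll 0.0 or -180.0
[494, 221, 202, 184.7] -> slide [-0.0397, 0.008, 0.1418] roll 0.0 or -180.0
```

Request:
carry_out --pt "-0.02 0.004 0.01" --pt "-0.04 0.008 0.03" --pt "-0.04 0.008 0.06" --pt "-0.04 0.008 0.09" --pt "-0.04 0.008 0.12" --pt "-0.04 0.008 0.14" --pt "-0.04 0.008 0.142" --pt "-0.04 0.008 0.142" --roll '[0,0,0,0,0,0,0,0]' --claw '[0.065,0.065,0.065,0.065,0.065,0.065,0.065,0.065]'

```text
clock: 21.55
position: [494.0, 222.4, 202.8]
ee_rot: [0.736, -0.677, 0.0, -0.0]
contact_force: [-0.2, -0.1, -0.5]
gripper_width: 65.0
grasp_force: 0.0
```

Request:
carry_out --pt "0 0 0" --pt "0 0 0" --pt "0 0 0" --pt "0 0 0" --pt "0 0 -0.02" --pt "0 0 -0.06" --pt "0 0 -0.1" --pt "0 0 -0.12" --roll '[0,0,0,0,0,0,0,0]' --claw '[0.03,0.03,0.03,0.03,0.03,0.03,0.03,0.03]'

```text
clock: 22.55
position: [494.0, 221.8, 324.9]
ee_rot: [0.736, -0.677, 0.0, -0.002]
contact_force: [-0.5, -0.4, -2.2]
gripper_width: 39.5
grasp_force: 60.8
```

Request:
carry_out --pt "0 0 0" --pt "0 0 0" --pt "0 0 0" --roll '[0,0,0]' --claw '[0.03,0.03,0.03]'

```text
clock: 22.92
position: [493.6, 221.6, 321.1]
ee_rot: [0.736, -0.677, -0.0, 0.002]
contact_force: [0.2, 0.0, -1.0]
gripper_width: 39.8
grasp_force: 60.8
```

```bash
python3 - <<'E'
from h import *
s=read_state();print(s["grasp_force"])
p=get_image("scene");w=cloud(p);print(box(w,reg(w,460,530,180,260,190,208)))
cv2.imwrite("pics/e1.png",cv2.resize(p["img"][170:350,200:380,::-1],(540,540)))
k=st(-131,0);plan([(k[0],k[1],322,184.7),(k[0],k[1],217,184.7)])
E
```

```text
60.77830012422055
(array([474.9, 229.1]), array([40.9, 23.1]), 37.8, 81, np.float64(198.0))
now [493.8 221.7 321.3] ang -175.3 w 39.7 t 23.0
[np.float64(513.7660553694647), np.float64(-48.44050232683722), 322, 184.7] -> slide [0.2709, 0.0024, -0.0007] roll 0.0 or -180.0
[np.float64(513.7660553694647), np.float64(-48.44050232683722), 217, 184.7] -> slide [0.2709, 0.0024, 0.1043] roll 0.0 or -180.0
```

View pics/e1.png

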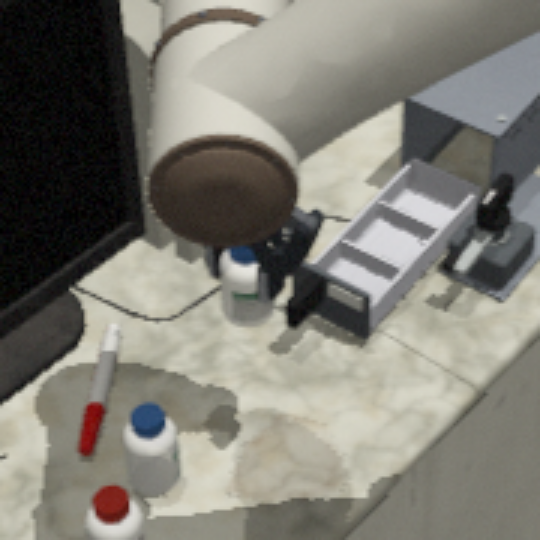

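The bottle is held upright (crop (245,285)). I take it to the rear bay.

Request:
carry_out --pt "0.04 0 0" --pt "0.09 0.001 0" --pt "0.14 0.002 0" --pt "0.19 0.002 0" --pt "0.24 0.002 0" --pt "0.262 0.002 0" --pt "0.271 0.002 0" --pt "0.271 0.002 0.02" --roll '[0,0,0,0,0,0,0,0]' --claw '[0.03,0.03,0.03,0.03,0.03,0.03,0.03,0.03]'

```text
clock: 23.98
position: [515.1, -48.5, 303.4]
ee_rot: [0.736, -0.677, 0.001, -0.001]
contact_force: [0.4, 0.8, -1.6]
gripper_width: 39.5
grasp_force: 60.8
```

```bash
python3 - <<'E'
from h import *
s=read_state();print(s["grasp_force"],tost(s["position"]))
k=st(-131,0);plan([(k[0],k[1],216.5,184.7)])
E
```

```text
60.79659404698759 [-130.82416425    1.31078373]
now [515.1 -48.5 303.4] ang -175.3 w 39.5 t 24.0
[np.float64(513.7660553694647), np.float64(-48.44050232683722), 216.5, 184.7] -> slide [-0.0002, 0.0013, 0.0869] roll 0.0 or -180.0
```

Request:
carry_out --pt "0 0.001 0.03" --pt "0 0.001 0.055" --pt "0 0.001 0.07" --pt "0 0.001 0.08" --pt "0 0.001 0.084" --pt "0 0.001 0.086" --pt "0 0.001 0.086" --pt "0 0.001 0.086" --roll '[0,0,0,0,0,0,0,0]' --claw '[0.03,0.03,0.03,0.03,0.03,0.03,0.03,0.03]'

```text
clock: 24.98
position: [513.5, -48.5, 217.2]
ee_rot: [0.736, -0.677, 0.0, -0.0]
contact_force: [0.4, 1.1, -1.4]
gripper_width: 39.9
grasp_force: 60.8
```

Request:
carry_out --pt "0 0 0.001" --pt "0 0 0.001" --pt "0 0 0.001" --pt "0 0 0.001" --pt "0 0 -0.03" --pt "0 0 -0.07" --pt "0 0 -0.11" --pt "0 0 -0.12" --roll '[0,0,0,0,0,0,0,0]' --claw '[0.03,0.06,0.06,0.06,0.06,0.06,0.06,0.065]'

```text
clock: 25.98
position: [513.9, -48.4, 339.5]
ee_rot: [0.736, -0.677, 0.002, -0.002]
contact_force: [0.1, -0.0, -0.4]
gripper_width: 64.8
grasp_force: 0.0
```

```bash
python3 - <<'E'
from h import *
p=get_image("scene");w=cloud(p);m=reg(w,460,560,-100,0,80,100);print(box(w,m),tost(box(w,m)[0]) )
for y,x in((321,504),(395,470)): print("cap",box(w,reg(w,x-45,x+45,y-40,y+40,68,90)))
cv2.imwrite("pics/f1.png",cv2.resize(p["img"][170:290,280:400,::-1],(480,480)))
plan([(505.5,323.3,330,184.7),(505.5,323.3,202,184.7)])
E
```

```text
(array([492.1, -64.4]), array([78.6, 26.6]), 39.2, 102, np.float64(89.5)) [-116.86945221  -22.90089824]
cap (array([506.9, 326.2]), array([25.8, 26.2]), 83.3, 108, np.float64(77.2))
cap (array([472.2, 400. ]), array([25.6, 24.8]), 23.8, 127, np.float64(79.1))
now [513.8 -48.4 339.3] ang -175.2 w 64.7 t 26.0
[505.5, 323.3, 330, 184.7] -> slide [-0.3711, -0.0226, 0.0093] roll 0.1 or -179.9
[505.5, 323.3, 202, 184.7] -> slide [-0.3711, -0.0226, 0.1373] roll 0.1 or -179.9
```

View pics/f1.png

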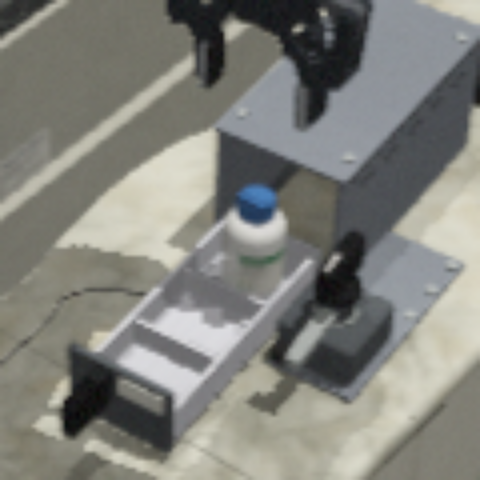

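The first bottle stands in the rear bay (crop (257,240)). Now the second.

Request:
carry_out --pt "-0.05 -0.003 0" --pt "-0.11 -0.006 0" --pt "-0.17 -0.01 0" --pt "-0.23 -0.014 0" --pt "-0.29 -0.018 0" --pt "-0.34 -0.022 0" --pt "-0.371 -0.0226 0.01" --pt "-0.371 -0.0226 0.04" --roll '[0,0,0,0,0,0,0,0]' --claw '[0.065,0.065,0.065,0.065,0.065,0.065,0.065,0.065]'

```text
clock: 27.02
position: [505.0, 325.8, 295.7]
ee_rot: [0.737, -0.676, 0.0, -0.001]
contact_force: [-0.3, -1.1, -0.4]
gripper_width: 65.3
grasp_force: 0.0
```

Request:
carry_out --pt "0 0 0.03" --pt "0 0 0.06" --pt "0 0 0.085" --pt "0 0 0.095" --pt "0 0 0.097" --pt "0 0 0.097" --pt "0 0 0.097" --pt "0 0 0.097" --roll '[0,0,0,0,0,0,0,0]' --claw '[0.065,0.065,0.065,0.065,0.065,0.03,0.03,0.03]'

```text
clock: 28.02
position: [505.6, 323.5, 201.0]
ee_rot: [0.736, -0.677, 0.0, -0.001]
contact_force: [-0.1, -0.3, 3.7]
gripper_width: 39.5
grasp_force: 60.8
```

Request:
carry_out --pt "0 0 0" --pt "0 0 -0.03" --pt "0 0 -0.07" --pt "0 0 -0.11" --pt "0 0 -0.12" --pt "0 0 -0.12" --pt "0 0 -0.12" --pt "0 0 -0.12" --roll '[0,0,0,0,0,0,0,0]' --claw '[0.03,0.03,0.03,0.03,0.03,0.03,0.03,0.03]'

```text
clock: 29.02
position: [505.0, 323.0, 317.9]
ee_rot: [0.736, -0.677, -0.0, 0.002]
contact_force: [0.5, -0.5, -0.7]
gripper_width: 39.3
grasp_force: 60.8
```

```bash
python3 - <<'E'
from h import *
k=st(-190,0);plan([(k[0],k[1],322,184.7),(k[0],k[1],216,184.7)])
E
```

```text
now [505.  323.  317.9] ang -175.3 w 39.3 t 29.0
[np.float64(508.9316833602922), np.float64(10.36110349542696), 322, 184.7] -> slide [0.3119, 0.0219, -0.0041] roll 0.0 or -180.0
[np.float64(508.9316833602922), np.float64(10.36110349542696), 216, 184.7] -> slide [0.3119, 0.0219, 0.1019] roll 0.0 or -180.0
```

Request:
carry_out --pt "0.04 0.003 0" --pt "0.1 0.007 0" --pt "0.16 0.012 0" --pt "0.22 0.016 0" --pt "0.27 0.02 0" --pt "0.3 0.022 0" --pt "0.312 0.022 0" --pt "0.312 0.022 0.02" --roll '[0,0,0,0,0,0,0,0]' --claw '[0.03,0.03,0.03,0.03,0.03,0.03,0.03,0.03]'

```text
clock: 30.02
position: [509.9, 10.1, 300.4]
ee_rot: [0.736, -0.677, 0.001, -0.001]
contact_force: [-0.0, 0.6, -2.5]
gripper_width: 39.3
grasp_force: 60.8
```

Request:
carry_out --pt "0 0 0.03" --pt "0 0 0.055" --pt "0 0 0.07" --pt "0 0 0.08" --pt "0 0 0.083" --pt "0 0 0.083" --pt "0 0 0.083" --pt "0 0 0.083" --roll '[0,0,0,0,0,0,0,0]' --claw '[0.03,0.03,0.03,0.03,0.03,0.03,0.03,0.03]'

```text
clock: 31.02
position: [509.3, 10.4, 217.3]
ee_rot: [0.736, -0.677, 0.0, -0.001]
contact_force: [-0.8, 0.3, -0.3]
gripper_width: 39.5
grasp_force: 60.8
```

```bash
python3 - <<'E'
from h import *
k=st(-190,0);plan([(k[0],k[1],214,184.7)])
E
```

```text
now [509.3  10.4 217.3] ang -175.2 w 39.5 t 31.0
[np.float64(508.9316833602922), np.float64(10.36110349542696), 214, 184.7] -> slide [0.0, 0.0003, 0.0033] roll 0.1 or -179.9
```

Request:
carry_out --pt "0 0 0.002" --pt "0 0 0.003" --pt "0 0 0.003" --pt "0 0 0.003" --pt "0 0 0.002" --pt "0 0 -0.03" --pt "0 0 -0.07" --pt "0 0 -0.12" --roll '[0,0,0,0,0,0,0,0]' --claw '[0.03,0.03,0.06,0.06,0.06,0.06,0.06,0.065]'

```text
clock: 32.02
position: [508.8, 10.3, 337.3]
ee_rot: [0.736, -0.677, -0.001, 0.001]
contact_force: [1.4, -0.7, -0.6]
gripper_width: 65.2
grasp_force: 0.0
```

```bash
python3 - <<'E'
from h import *
p=get_image("scene");w=cloud(p)
for y,x in((10,510),(395,470)): print("cap",box(w,reg(w,x-30,x+35,y-30,y+40,72,100)))
plan([(471.4,398,330,184.7),(471.4,398,202,184.7)])
E
```

```text
cap (array([506.9,  15.5]), array([33.5, 33. ]), 89.2, 122, np.float64(85.7))
cap (array([472. , 400.2]), array([27. , 24.8]), 55.9, 116, np.float64(79.1))
now [510.8  10.6 345.1] ang -175.1 w 65.1 t 32.1
[471.4, 398, 330, 184.7] -> slide [-0.3894, 0.0064, 0.0151] roll 0.2 or -179.8
[471.4, 398, 202, 184.7] -> slide [-0.3894, 0.0064, 0.1431] roll 0.2 or -179.8
```

Request:
carry_out --pt "-0.05 0.001 0" --pt "-0.11 0.002 0" --pt "-0.17 0.003 0" --pt "-0.23 0.004 0" --pt "-0.29 0.005 0" --pt "-0.35 0.006 0" --pt "-0.388 0.0055 0.01" --pt "-0.388 0.0055 0.035" --roll '[0,0,0,0,0,0,0,0]' --claw '[0.065,0.065,0.065,0.065,0.065,0.065,0.065,0.065]'

```text
clock: 33.08
position: [471.2, 399.8, 302.0]
ee_rot: [0.737, -0.676, -0.0, -0.002]
contact_force: [-0.0, 0.2, -0.1]
gripper_width: 64.9
grasp_force: 0.0
```

```bash
python3 - <<'E'
from h import *
plan([(471.4,398,202,184.7)])
E
```

```text
now [471.2 399.8 302. ] ang -175.0 w 64.9 t 33.1
[471.4, 398, 202, 184.7] -> slide [0.0019, -0.0, 0.1] roll 0.3 or -179.7
```

Request:
carry_out --pt "0.001 0 0.03" --pt "0.001 0 0.06" --pt "0.001 0 0.085" --pt "0.001 0 0.098" --pt "0.001 0 0.1" --pt "0.001 0 0.1" --pt "0.001 0 0.1" --pt "0.001 0 0.1" --roll '[0,0,0,0,0,0,0,0]' --claw '[0.065,0.065,0.065,0.065,0.065,0.03,0.03,0.03]'

```text
clock: 34.08
position: [472.0, 396.0, 203.2]
ee_rot: [0.736, -0.677, 0.0, -0.002]
contact_force: [0.8, -0.6, 3.3]
gripper_width: 39.3
grasp_force: 60.8
```

Request:
carry_out --pt "0 0 0" --pt "0 0 -0.03" --pt "0 0 -0.07" --pt "0 0 -0.11" --pt "0 0 -0.12" --pt "0 0 -0.12" --pt "0 0 -0.12" --pt "0 0 -0.12" --roll '[0,0,0,0,0,0,0,0]' --claw '[0.03,0.03,0.03,0.03,0.03,0.03,0.03,0.03]'

```text
clock: 35.08
position: [471.4, 395.4, 319.9]
ee_rot: [0.736, -0.677, 0.0, 0.002]
contact_force: [-0.6, -0.6, -0.9]
gripper_width: 39.4
grasp_force: 60.8
```

```bash
python3 - <<'E'
from h import *
k=st(-250,0);plan([(k[0],k[1],322,184.7),(k[0],k[1],216,184.7)])
E
```

```text
now [471.4 395.4 319.9] ang -175.3 w 39.4 t 35.1
[np.float64(504.0153728424898), np.float64(70.15934670450915), 322, 184.7] -> slide [0.3268, -0.0056, -0.0021] roll 0.0 or -180.0
[np.float64(504.0153728424898), np.float64(70.15934670450915), 216, 184.7] -> slide [0.3268, -0.0056, 0.1039] roll 0.0 or -180.0
```

Request:
carry_out --pt "0.04 0 0" --pt "0.1 -0.002 0" --pt "0.16 -0.003 0" --pt "0.22 -0.004 0" --pt "0.28 -0.005 0" --pt "0.315 -0.0055 0" --pt "0.328 -0.0055 0" --pt "0.328 -0.0055 0.02" --roll '[0,0,0,0,0,0,0,0]' --claw '[0.03,0.03,0.03,0.03,0.03,0.03,0.03,0.03]'

```text
clock: 36.08
position: [504.9, 68.8, 302.4]
ee_rot: [0.735, -0.678, 0.001, -0.002]
contact_force: [0.7, 0.6, -1.3]
gripper_width: 39.9
grasp_force: 60.8
```

Request:
carry_out --pt "0 0 0.03" --pt "0 0 0.055" --pt "0 0 0.07" --pt "0 0 0.08" --pt "0 0 0.084" --pt "0 0 0.084" --pt "0 0 0.084" --pt "0 0 0.084" --roll '[0,0,0,0,0,0,0,0]' --claw '[0.03,0.03,0.03,0.03,0.03,0.03,0.03,0.03]'

```text
clock: 37.08
position: [504.4, 69.2, 218.3]
ee_rot: [0.736, -0.677, 0.0, -0.001]
contact_force: [0.4, -0.4, -0.1]
gripper_width: 39.7
grasp_force: 60.8
```

```bash
python3 - <<'E'
from h import *
s=read_state();print(tost(s["position"]),s["contact_force"]);k=st(-249,0);plan([(k[0],k[1],216,184.7)])
E
```

```text
[-249.03381434    0.27455985] [ 0.42333117 -0.36794643 -0.14197954]
now [504.4  69.2 218.3] ang -175.2 w 39.7 t 37.1
[np.float64(504.0973113511198), np.float64(69.16270931769111), 216, 184.7] -> slide [0.0, 0.0003, 0.0023] roll 0.1 or -179.9
```

Request:
carry_out --pt "0 0 0.002" --pt "0 0 0.002" --pt "0 0 0.002" --pt "0 0 0.002" --pt "0 0 0.002" --pt "0 0 -0.03" --pt "0 0 -0.07" --pt "0 0 -0.12" --roll '[0,0,0,0,0,0,0,0]' --claw '[0.03,0.03,0.06,0.06,0.06,0.06,0.06,0.04]'

```text
clock: 38.08
position: [503.9, 69.1, 338.2]
ee_rot: [0.736, -0.677, -0.001, 0.001]
contact_force: [0.8, 0.3, -0.2]
gripper_width: 43.0
grasp_force: 0.0
```

Request:
carry_out --pt "-0.04 -0.01 0" --pt "-0.075 -0.01 0" --pt "-0.075 -0.01 0" --pt "-0.075 -0.01 0" --roll '[0,0,0,0]' --claw '[0.04,0.04,0.04,0.04]'

```text
clock: 38.58
position: [507.8, 144.5, 337.4]
ee_rot: [0.736, -0.677, -0.0, 0.0]
contact_force: [0.3, -1.1, 0.7]
gripper_width: 40.1
grasp_force: 0.0
```

```bash
python3 - <<'E'
from h import *
p=get_image("scene");cv2.imwrite("pics/g1.png",cv2.resize(p["img"][150:310,260:460,::-1],(600,480)))
k=st(-322,10);plan([(k[0],k[1],215.5,184.7)])
E
```

```text
now [507.8 144.2 337.5] ang -175.3 w 40.0 t 38.6
[np.float64(508.0821740893072), np.float64(142.73662364170818), 215.5, 184.7] -> slide [0.0015, -0.0001, 0.122] roll 0.0 or -180.0
```

View pics/g1.png

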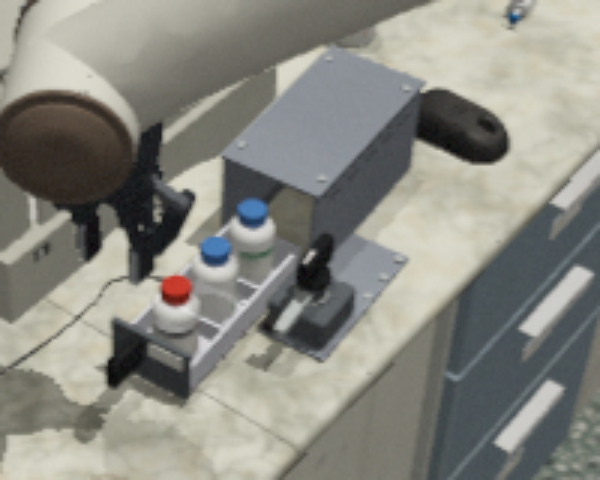

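All three bottles stand in their bays (crop (175,310), (215,270), (252,235)). I grip the pull again and push.

Request:
carry_out --pt "0.001 0 0.04" --pt "0.001 0 0.08" --pt "0.001 0 0.11" --pt "0.001 0 0.122" --pt "0.001 0 0.122" --pt "0.001 0 0.122" --pt "0.001 0 0.122" --pt "0.001 0 0.122" --roll '[0,0,0,0,0,0,0,0]' --claw '[0.04,0.04,0.04,0.04,0,0,0,0]'

```text
clock: 39.62
position: [508.6, 143.8, 216.8]
ee_rot: [0.736, -0.677, 0.001, -0.001]
contact_force: [1.9, -2.8, 1.6]
gripper_width: 9.9
grasp_force: 61.5
```

Request:
carry_out --pt "0.008 0 0" --pt "0.02 0 0" --pt "0.035 0 0" --pt "0.05 0 0" --pt "0.065 0 0" --pt "0.08 0 0" --pt "0.09 0 0" --pt "0.095 0 0" --roll '[0,0,0,0,0,0,0,0]' --claw '[0,0,0,0,0,0,0,0]'

```text
clock: 40.62
position: [516.5, 48.4, 216.7]
ee_rot: [0.736, -0.677, 0.001, -0.001]
contact_force: [0.1, 1.4, 5.4]
gripper_width: 10.7
grasp_force: 62.1
```

Request:
carry_out --pt "0.008 0 0" --pt "0.02 0 0" --pt "0.035 0 0" --pt "0.05 0 0" --pt "0.065 0 0" --pt "0.078 0 0" --pt "0.086 0 0" --pt "0.089 0 0" --roll '[0,0,0,0,0,0,0,0]' --claw '[0,0,0,0,0,0,0,0]'

```text
clock: 41.62
position: [523.8, -40.3, 216.7]
ee_rot: [0.736, -0.677, 0.001, -0.001]
contact_force: [0.3, 1.9, 5.2]
gripper_width: 10.6
grasp_force: 62.1
```

```bash
python3 - <<'E'
from h import *
s=read_state();print(tost(s["position"]),s["contact_force"],s["grasp_force"],s["gripper_width"])
k=st(-137,10);plan([(k[0],k[1],215.5,184.7)])
for n in("top","scene"): 
    try: b=dark(get_image(n),475,-350,80,30);print(n,b,tost(b[0]))
    except Exception as e: print(e)
E
```

```text
[-138.27957441   10.7160835 ] [0.27946787 1.86925933 5.1567431 ] 62.12100148200989 10.556019471943996
now [523.8 -40.3 216.7] ang -175.3 w 10.6 t 41.6
[np.float64(523.2407981858647), np.float64(-41.64129291962859), 215.5, 184.7] -> slide [0.0013, 0.0007, 0.0012] roll 0.0 or -180.0
top (array([ 473.7, -354.8]), array([102. ,  53.4]), 0.0, 459, np.float64(30.3)) [171.04637636 -65.03396907]
scene (array([ 469.4, -344.6]), array([97.5, 52.9]), 5.6, 258, np.float64(20.7)) [160.52833943 -68.48373704]
```

Request:
carry_out --pt "0.002 0 0" --pt "0.003 0 0" --pt "0.003 0 0" --roll '[0,0,0]' --claw '[0,0,0]'

```text
clock: 42.1
position: [523.9, -41.1, 216.8]
ee_rot: [0.736, -0.677, 0.0, -0.002]
contact_force: [-2.0, 10.3, 7.5]
gripper_width: 10.8
grasp_force: 62.4
```

Request:
carry_out --pt "-0.003 0 0" --pt "-0.003 0 0" --pt "-0.003 0 0" --pt "-0.003 0 -0.03" --pt "-0.003 0 -0.06" --pt "-0.003 0 -0.09" --pt "-0.005 0.04 -0.1" --pt "-0.008 0.086 -0.1" --roll '[0,0,0,0,0,0,-1,-2.5]' --claw '[0.04,0.04,0.04,0.04,0.04,0.04,0.04,0.04]'

```text
clock: 43.1
position: [436.6, -42.1, 316.2]
ee_rot: [0.75, -0.661, 0.0, -0.001]
contact_force: [-0.9, 1.1, 0.6]
gripper_width: 40.1
grasp_force: 0.0
```

```bash
python3 - <<'E'
from h import *
p=get_image("scene");w=cloud(p);cv2.imwrite("pics/i1.png",cv2.resize(p["img"][170:290,290:410,::-1],(480,480)))
k=st(-145,-76);plan([(k[0],k[1],240.5,187.4)])
E
```

```text
now [430.  -43.2 314.7] ang -172.8 w 39.8 t 43.1
[np.float64(436.87447485047323), np.float64(-40.71490556726781), 240.5, 187.4] -> slide [-0.0016, -0.0071, 0.0742] roll -0.2 or 179.8
```

View pics/i1.png

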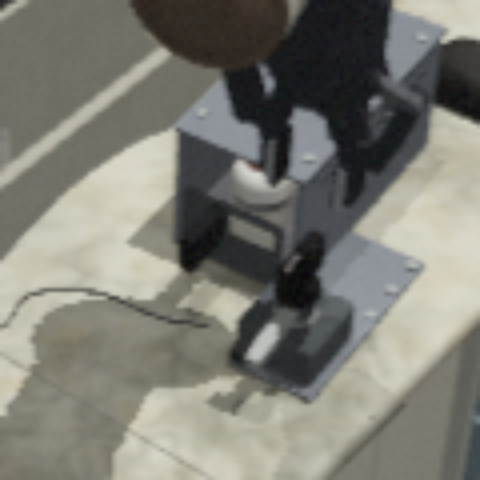

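Request:
carry_out --pt "0 0 0" --pt "0 0 0.02" --pt "0 0 0.03" --pt "0 0 0.03" --roll '[0,0,0,0]' --claw '[0.04,0.04,0.04,0.04]'

```text
clock: 43.65
position: [437.6, -41.8, 284.9]
ee_rot: [0.75, -0.661, -0.001, 0.001]
contact_force: [-0.3, 0.0, 0.5]
gripper_width: 40.0
grasp_force: 0.0
```

```bash
python3 - <<'E'
from h import *
plan([(437.2,-41,240.5,187.4)])
E
```

```text
now [437.6 -41.8 284.9] ang -172.8 w 40.0 t 43.6
[437.2, -41, 240.5, 187.4] -> slide [-0.0008, 0.0003, 0.0444] roll -0.2 or 179.8
```

Request:
carry_out --pt "0 0 0.02" --pt "-0.001 0 0.04" --pt "-0.001 0 0.044" --pt "-0.001 0 0.044" --pt "-0.001 0 0.044" --pt "-0.001 0 0.044" --pt "-0.001 0 0.044" --pt "-0.001 0 0.044" --roll '[0,0,0,0,0,0,0,0]' --claw '[0.04,0.04,0.04,0.0,0.0,0,0,0]'

```text
clock: 44.65
position: [437.7, -40.6, 242.6]
ee_rot: [0.751, -0.661, 0.001, -0.001]
contact_force: [1.0, -1.4, 5.8]
gripper_width: 12.6
grasp_force: 61.7
```

Request:
carry_out --pt "0 0 0" --pt "0 0 0" --pt "0 0 0" --pt "0 0 0" --pt "0 0 0" --pt "0 0 0" --pt "0 0 0" --pt "0 0 0" --roll '[5,12,19,26,33,40,47,52]' --claw '[0,0,0,0,0,0,0,0]'

```text
clock: 45.65
position: [437.9, -40.7, 242.5]
ee_rot: [-0.384, 0.923, -0.001, 0.001]
contact_force: [2.7, -1.8, 4.7]
gripper_width: 12.7
grasp_force: 61.7
```

Request:
carry_out --pt "0 0 0" --pt "0 0 0" --pt "0 0 0" --pt "0 0 0" --pt "0 0 0" --pt "0 0 0" --pt "0 0 0" --pt "0 0 0" --roll '[6,12,19,26,33,38,42,42]' --claw '[0,0,0,0,0,0,0,0]'

```text
clock: 46.65
position: [438.0, -40.9, 242.5]
ee_rot: [-0.029, 1.0, -0.0, 0.002]
contact_force: [3.2, -4.4, 5.4]
gripper_width: 12.6
grasp_force: 61.8
```

```bash
python3 - <<'E'
from h import *
s=read_state();print(s["contact_force"],s["wrist_torque"]);plan([])
E
```

```text
[ 3.24024951 -4.40844761  5.37943364] [-1.36379944 -0.76004954 -0.08106015]
now [438.  -40.9 242.5] ang 93.3 w 12.6 t 46.6
```

Knob back at about -0.02 rad. I release, rise clear and check.

Request:
carry_out --pt "0 0 0" --pt "0 0 0" --pt "0 0 0" --pt "0 0 -0.03" --pt "0 0 -0.07" --pt "0 0 -0.11" --pt "0 0 -0.15" --pt "0 0 -0.17" --roll '[0,0,0,0,0,0,0,0]' --claw '[0.04,0.04,0.04,0.04,0.04,0.04,0.04,0.04]'

```text
clock: 47.65
position: [437.0, -40.7, 413.8]
ee_rot: [-0.029, 1.0, 0.0, 0.002]
contact_force: [0.1, -0.2, 0.4]
gripper_width: 39.6
grasp_force: 0.0
```

Request:
carry_out --pt "0 0.05 0" --pt "0 0.1 0" --pt "0 0.15 0" --pt "0 0.2 0" --pt "0 0.2 0" --pt "0 0.2 0" --roll '[0,0,0,0,0,0]' --claw '[0.04,0.04,0.04,0.04,0.04,0.04]'

```text
clock: 48.4
position: [425.4, 159.0, 411.3]
ee_rot: [-0.029, 1.0, -0.0, -0.001]
contact_force: [0.0, -0.7, -0.1]
gripper_width: 40.2
grasp_force: 0.0
```

```bash
python3 - <<'E'
from h import *
t=get_image("top");s=get_image("scene")
for p in(t,s):
    b=dark(p,475,-350,80,30);print(b,tost(b[0]))
    for n in("white_bottle","calculator","marker"): print(n,[np.round(i["at"]) for i in place_of(p,n)[:1]])
w=cloud(t);print("bar",box(w,reg(w,400,480,-75,0,85,100)))
cv2.imwrite("pics/j1.png",np.hstack([cv2.resize(t["img"][200:320,300:420,::-1],(400,400)),cv2.resize(s["img"][170:290,290:410,::-1],(400,400))]))
E
```

```text
(array([ 453.8, -383.5]), array([ 54.5, 102.1]), 88.2, 469, np.float64(30.4)) [198.01929304 -87.21868826]
white_bottle [array([457., 221.])]
calculator [array([193., 234.])]
marker [array([247., 234.])]
(array([ 452. , -372.5]), array([ 55.3, 100.6]), 84.0, 288, np.float64(20.9)) [186.90879247 -88.11131196]
white_bottle []
calculator [array([167., 360.])]
marker []
bar (array([436.1, -40.7]), array([48.8, 13.2]), 1.0, 66, np.float64(91.0))
```

View pics/j1.png

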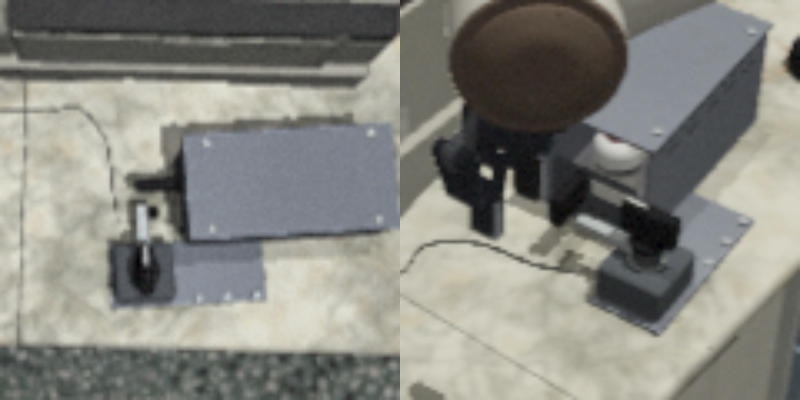

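The latch arm lies across the drawer front and the drawer is home. The mouse was nudged but still lies well behind the store, at store x of about 190 mm.

```bash
python3 -c "
from bench import job_done;print(job_done())"
```

```text
the job is handed in; nothing more can be done
None
```

The job is handed in: the mouse is behind the store, the three bottles stand in the drawer, the drawer is home and latched, and the white bottle, calculator and marker were left alone; no verdict was returned.

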